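Sweep loose vial caps off the sorting board into the trough

ROBOT

A 6-joint arm with a two-finger parallel gripper is mounted at the origin on the work surface. World frame = base frame: x ahead of the robot, y to its left, z up, the work surface at z = 0. Lengths are in m, angles in rad, forces in N, time in s.
With the tool pointing down it reaches from about 0.325 to 0.775 m from the base axis. Payload 9.3 kg.
Tool frame: the origin (TCP) lies at the very end of the fingers, on their centre line; the grasp point (between the pads) lies env.grip_depth behind it (env.grip_depth is the distance from the TCP to the grasp point, in m); z points along the fingers, y is the line along which they close (so a half turn about z gives the same grasp; the last joint's range is limited). The gripper opens to 85 mm and grips with 20 to 120 N. Pads are 22 mm wide; open, the fingers measure 114 mm over their backs; the gripper's body (76 mm by 85 mm) begins 54 mm behind the grasp point. The pads swing forward as they close: fully open they stand 13 mm farther back than shut.
Start: joints at [1.06, 0.259, 0.021, 1.334, 0, 1.418], TCP at [0.193, 0.515, 0.231] pointing down, gripper open.
Joint ranges: [-3.04, 3.04], [-0.91, 1.82], [-1.04, 1.36], [-1.92, 1.95], [-1.52, 1.45], [-3.14, 3.14]. Speed limits (rad/s): [2.22, 2.22, 2.79, 3.14, 3.14, 3.14].

INTERFACE

Orientations are given as a rotation vector (axis times angle).
In Python, from rig import readout, grab_frame, ticket, env gives the robot as it stands.
- The arm moves only by the shell command python3 -m handwheel 'ROWS' [OPENING] [FORCE]. ROWS is JSON, a list of rows, each an object of numbers: "dx", "dy", "dz": the shift along the tool's x, y, z scaled (see below); "twist": the turn about the tool's z scaled (see below). A call has 1 to 8 rows; each row is the pose to reach, as a shift and turn from the pose commanded when the call began, along the tool's axes at that moment; what a row does not reach only later rows make up. The controller multiplies each number of a shift by 40 cm and each number of a turn by 120 degrees. A row lasts 1/8 s, in which the tool goes at most 62.5 mm and 10.7 degrees, less where a joint would pass 70% of its speed; a pose out of reach is approached as far as the arm can. A call with a number of a shift or a turn outside -1 to 1 is refused whole. A call with a gripper value outside its range is refused whole. OPENING is the opening, from -1 (shut) to 1 (fully open), set as the call begins (- or left out, the last holds). The fingers move at their own pace and stop on an object; FORCE is the grip in N (left out, the last holds). Time passes only in rows, so rows that repeat a pose let the fingers close. It gives the time, the measured TCP pose, the force, the opening and the grip force at its end, in the units of the state.
- readout.get_obs(): the state, without advancing time (a new reading comes with each control period).
- grab_frame(name): name is "scene" or "top" or "wrist"; returns a dict with "pixels" (420x560x3 uint8, blue, green, red), "K" (3x3 intrinsics, pixels), "dist_coeffs" ([k1, k2, p1, p2, k3] as OpenCV has them; the pictures are not rectified), "eye" and "attitude" of the camera in the world. Camera axes: x right, y down, z forward; pixel columns grow to the right and rows downward; lengths in m; the calibration is good to about 2 mm. A picture is of the moment at which its call begins. There is no depth.
- ticket.finish_job(): hands the job in; it is judged then, once.
The state is a dict: "time": time; "q": joint angles; "dq": joint speeds; "effort": joint torques, N m; "tcp_pos": TCP position; "tool_rot": TCP orientation; "contact_force": force on the tool from outside, world axes, zero at the start; "wrist_torque": the same for the moment, N m; "opening": finger opening in m; "grip_force": force on a finger pad.
Only numpy, scipy, OpenCV 4.12 (cv2) and the standard library are available. Lean on these libraries where they do the work, as an engineer would, in place of code of your own. Each camera call takes 0.05 s, during which the arm holds its last target. There are 200 camera calls.

TASK

Clear the sorting board beside the microscope: sweep the three loose black vial caps along the board and over its open edge into the metal trough, pushing them along and not lifting them. Leave the two capped specimen vials standing where they are among them, and leave everything else on the desk alone.

Things in the scene. Friction and masses are not known exactly. Their poses are not given: they have to be found in the camera images.
- station: Fixed cream-white sorting board, 270 mm along its x, 260 mm along its y; flat top 30 mm above the desk. Origin on the desk under its centre. Its y axis points (to the robot's left, within 0.22 rad) across the board to the open edge at y = +130 mm, where the trough begins. Edges x = +/-135 mm have a rim 8 mm wide, 8 mm high; the edge y = -130 mm has none and drops to the desk.
- trough (a point): Centre of the inner floor of the aluminium trough fixed along the board's +y edge: 4 mm above the desk, 172 mm from the station's origin along its y, same axes. Inside 258 mm along x, 84 mm along y. The board is its near side: no lip, a 26 mm drop from the board's edge. Its other three walls, 6 mm thick, rise to 55 mm above the desk.
- lanes (a point): Middle of the board's top (z = 30 mm), station's axes. Three loose caps and two capped vials lie in five lanes along y, one in each, in random order: x within about 4 mm of -94, -47, 0, 47, 94 mm; y between about -95 and +30 mm. Lanes run clear to the open edge, so a straight push along y in a cap's lane passes the others.
- cap0: A loose black plastic vial cap, a ribbed disc 28 mm in diameter and 14 mm high, about 12 g, lying on the board. Origin at the centre of its underside. It slides when pushed from the side near the board.
- cap1: A loose black plastic vial cap, a ribbed disc 28 mm in diameter and 14 mm high, about 12 g, lying on the board. Origin at the centre of its underside. It slides when pushed from the side near the board.
- cap2: A loose black plastic vial cap, a ribbed disc 28 mm in diameter and 14 mm high, about 12 g, lying on the board. Origin at the centre of its underside. It slides when pushed from the side near the board.
- vial0: A capped specimen vial standing upright on the board: clear glass 25 mm in diameter and 26 mm high with the same black cap on it (28 mm in diameter, 40 mm high in all), about 30 g, easily tipped. Origin at the centre of its underside. To be left standing.
- vial1: A capped specimen vial standing upright on the board: clear glass 25 mm in diameter and 26 mm high with the same black cap on it (28 mm in diameter, 40 mm high in all), about 30 g, easily tipped. Origin at the centre of its underside. To be left standing.
- bottle: Clear plastic bottle of hand gel, 48 mm in diameter, 120 mm high, standing on the desk to the right of the station. Origin at the centre of its underside. To be left alone.
- jar: Glass jar with a black lid, 60 mm in diameter, 75 mm high, standing on the desk at the left, near the robot. Origin at the centre of its underside. To be left alone.
- bowl: White ceramic bowl, 110 mm across, 50 mm high, on the desk to the left of the trough. Origin at the centre of its underside. To be left alone.
- brush: Small brush, 170 mm long, lying on the desk at the right. To be left alone.
- forceps: Closed steel forceps, 120 mm long, 6 mm high, lying on the desk at the right, near the robot. To be left alone.

How it is judged:
At the end, for the whole second after the job is handed in: All three loose caps lie at rest inside the trough, below its walls (each cap's centre at least 5 mm past the board's edge, either way up), and both capped vials stand upright (within 0.2 rad) within 15 mm of where they stood (y of cap0 in the frame of trough between -0.037 and 0.045 m and x of cap0 in the frame of trough between -0.13 and 0.13 m and z of cap0 in the frame of trough between -0.01 and 0.035 m and linear speed of each of cap0, cap1, cap2 below 0.03 m/s and y of cap1 in the frame of trough between -0.037 and 0.045 m and x of cap1 in the frame of trough between -0.13 and 0.13 m and z of cap1 in the frame of trough between -0.01 and 0.035 m and y of cap2 in the frame of trough between -0.037 and 0.045 m and x of cap2 in the frame of trough between -0.13 and 0.13 m and z of cap2 in the frame of trough between -0.01 and 0.035 m and distance of each of vial0, vial1 from where it was at the start of the episode below 0.015 m and angle between each of vial0, vial1's own z axis and vertical below 0.2 rad); the robot touches nothing.
It fails at once if a cap is lifted off the board (its underside more than 18 mm above the board's top) instead of being swept (height (world z) of any of cap0, cap1, cap2 above 0.048 m).
It fails at once if a capped vial is moved more than 15 mm or tipped (distance of any of vial0, vial1 from where it was at the start of the episode above 0.015 m or angle between any of vial0, vial1's own z axis and vertical above 0.3 rad).
It fails at once if the bottle, jar, bowl, brush or forceps is moved more than 20 mm (distance of any of bottle, jar, bowl, brush, forceps from where it was at the start of the episode above 0.02 m).
It also fails if it takes over 58 s, if anything falls off the work surface, if the arm or the gripper's body presses on something with over 40 N, if the wrist force passes 120 N, or if a joint passes its speed limit or range.

## Working session

There is one attempt and no reset: what is moved stays moved. The work goes in short steps, Python scripts to look and compute and a shell command to move; the robot and the scene stay as the last step left them, time stands still between calls to the robot, and variables do not carry over. Pictures are saved under pics/ and viewed, at most 10 in all, crops included, and the job is handed in when it is done.

```bash
mkdir -p pics; cat > h.py <<'E'
import cv2, numpy as np
from scipy.spatial.transform import Rotation as R
from rig import readout, grab_frame, ticket, env
def cam(f):
    a=np.array(f["attitude"],float)
    M=a if a.shape==(3,3) else R.from_rotvec(a).as_matrix() if a.size==3 else R.from_quat(a).as_matrix()
    return np.array(f["K"],float),np.array(f["dist_coeffs"],float),np.array(f["eye"],float),M
def ray(f,uv,z):
    K,d,e,M=cam(f)
    p=cv2.undistortPoints(np.array(uv,float).reshape(-1,1,2),K,d).reshape(-1,2)
    v=np.c_[p,np.ones(len(p))]@M.T
    return e+v*((z-e[2])/v[:,2])[:,None]
def proj(f,P):
    K,d,e,M=cam(f)
    return cv2.projectPoints(np.array(P,float).reshape(-1,1,3),R.from_matrix(M.T).as_rotvec(),-M.T@e,K,d)[0].reshape(-1,2)
E
python3 - <<'E'
from h import *
for n in("top","scene"):
    f=grab_frame(n); cv2.imwrite(f"pics/{n}0.png",f["pixels"]); print(n,f["eye"],f["attitude"],f["K"])
o=readout.get_obs(); print(o); print(env.grip_depth)
E
```

```text
top [ 0.27142828 -0.02275531  1.13038611] [-2.06416672  2.12942421 -0.24255442] [[439.85985041   0.         273.36748524]
 [  0.         439.85985041 209.88861706]
 [  0.           0.           1.        ]]
scene [ 1.51680488 -0.22022148  0.69277775] [-1.74398911 -1.39905751  0.78450463] [[398.52560409   0.         281.0233413 ]
 [  0.         398.52560409 205.71800629]
 [  0.           0.           1.        ]]
{'time': 0.1, 'q': array([1.06039488e+00, 2.59135278e-01, 2.08446782e-02, 1.33369289e+00,
       4.54866504e-06, 1.41821553e+00]), 'dq': array([ 0.00038113, -0.00234752,  0.00190187, -0.00058737,  0.00188702,
        0.00123367]), 'effort': array([ 5.27219352e-03, -5.56692052e+01,  3.45073450e+01,  1.15776295e-02,
       -1.43321881e-04, -1.68606795e-05]), 'tcp_pos': array([0.19250059, 0.51495033, 0.23072972]), 'tool_rot': array([-5.59000050e-01, -3.09106224e+00,  1.76072684e-03]), 'contact_force': array([-0.09254676, -0.30026529,  0.13065119]), 'wrist_torque': array([0.02721948, 0.00758758, 0.02908416]), 'grip_force': 0.0, 'opening': 0.08528554369515551}
0.0187
```

View pics/top0.png

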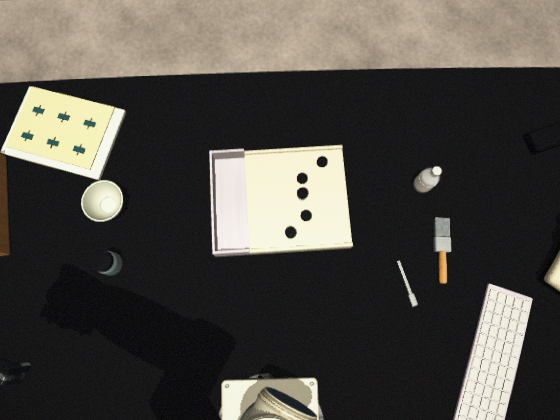

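View pics/scene0.png

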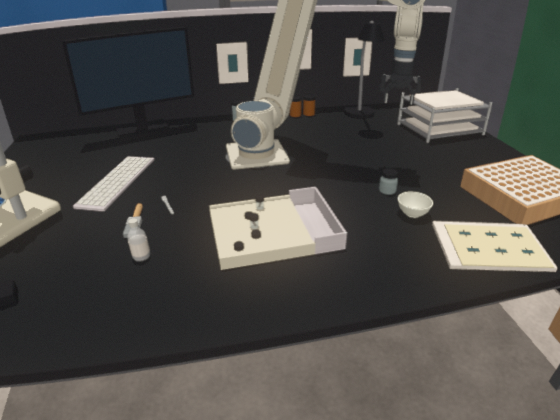

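The top view shows five black discs on the board at about (322,161), (302,178), (302,193), (306,215) and (291,232), with the trough to the left. In the scene view two of them stand on glass, near (260,204) and (254,225). Next I'll measure them with both views.

```bash
python3 - <<'E'
from h import *
f=grab_frame("top"); s=grab_frame("scene")
im=f["pixels"]; hsv=cv2.cvtColor(im,cv2.COLOR_BGR2HSV)
roi=np.zeros(im.shape[:2],np.uint8); roi[135:265,200:365]=1
m=((hsv[...,2]>110)*roi).astype(np.uint8)
c=max(cv2.findContours(m,0,2)[0],key=cv2.contourArea)
h=cv2.convexHull(c); q=cv2.approxPolyDP(h,4,True).reshape(-1,2); print("hull",q.tolist())
print("z.03",ray(f,q,.03)[:,:2].round(4).tolist())
# right edge & rims: row/col samples
fill=cv2.drawContours(np.zeros_like(m),[c],-1,1,-1)
right=[(np.where(fill[r])[0].max()+.5,r) for r in range(155,240,4)]
P=ray(f,right,.03)[:,:2]
vx,vy,x0,y0=cv2.fitLine(P.astype(np.float32),cv2.DIST_HUBER,0,.01,.01).ravel(); print("right edge dir",vx,vy,"pt",x0,y0)
cols=range(262,335,4)
for nm,fn,o in(("far",np.min,-.5),("near",np.max,.5)):
    P=ray(f,[(u,fn(np.where(fill[:,u])[0])+o) for u in cols],.038)[:,:2]
    print(nm,cv2.fitLine(P.astype(np.float32),cv2.DIST_HUBER,0,.01,.01).ravel())
d=((cv2.morphologyEx(fill,cv2.MORPH_ERODE,np.ones((5,5))))*(hsv[...,2]<90)).astype(np.uint8)
cc=cv2.connectedComponentsWithStats(d)
g=cv2.cvtColor(s["pixels"],cv2.COLOR_BGR2GRAY)
S=cv2.resize(s["pixels"][180:275,195:355],None,fx=5,fy=5,interpolation=2)
for i in range(1,cc[0]):
    if cc[2][i,4]<30: continue
    u=cc[3][i]; print(u.round(1),cc[2][i].tolist())
    for z,col in((.044,(0,0,255)),(.07,(0,200,0))):
        p=ray(f,[u],z); v=proj(s,p)[0]; print("   z",z,p[0].round(4),v.round(1))
        cv2.circle(S,tuple(int(k) for k in (v-[195,180])*5+2),5,col,-1)
cv2.imwrite("pics/s1.png",S[:, :800])
E
```

```text
hull [[342, 146], [352, 246], [212, 253], [210, 150]]
z.03 [[0.7014, -0.2125], [0.4322, -0.2198], [0.4255, 0.1338], [0.7016, 0.1397]]
right edge dir 0.9994474 0.033239193 pt 0.5646736 -0.21611992
far [ 0.03308832 -0.9994524   0.70002973 -0.10092887]
near [ 0.02878908 -0.9995855   0.42339447 -0.06449036]
[321.6 161.5] [317, 157, 10, 10, 84]
   z 0.044 [ 0.6546 -0.1538  0.044 ] [238.3 242.5]
   z 0.07 [ 0.6454 -0.1507  0.07  ] [238.4 232.6]
[301.6 177.7] [297, 173, 10, 11, 85]
   z 0.044 [ 0.6119 -0.0996  0.044 ] [255.6 230.9]
   z 0.07 [ 0.6037 -0.0978  0.07  ] [255.4 221.6]
[302.  192.8] [297, 188, 11, 11, 96]
   z 0.044 [ 0.5715 -0.0989  0.044 ] [253.6 223. ]
   z 0.07 [ 0.5644 -0.097   0.07  ] [253.5 214. ]
[305.6 215. ] [301, 210, 10, 11, 89]
   z 0.044 [ 0.5129 -0.1053  0.044 ] [248.4 212.5]
   z 0.07 [ 0.5071 -0.1034  0.07  ] [248.4 204.1]
[290.1 231.9] [285, 227, 11, 11, 97]
   z 0.044 [ 0.4707 -0.0643  0.044 ] [259.5 203.7]
   z 0.07 [ 0.4659 -0.0633  0.07  ] [259.3 195.7]
```

View pics/s1.png

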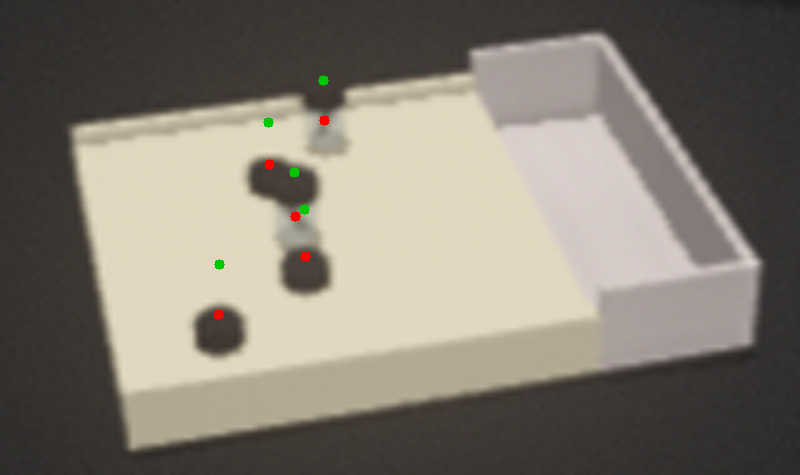

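The two glass vials are at top pixels (302,193) and (290,232). The loose caps match their low projections at (238,242), (256,231) and (248,212). I'll nearly shut the fingers so they form a cradle across the push direction, then move in high.

```bash
python3 -m handwheel '[{"dx":-0.94,"dy":-0.69,"dz":0,"twist":0.564},{"dx":-0.94,"dy":-0.69,"dz":0,"twist":0.564},{"dx":-0.94,"dy":-0.69,"dz":0,"twist":0.564},{"dx":-0.94,"dy":-0.69,"dz":0,"twist":0.564},{"dx":-0.94,"dy":-0.69,"dz":0,"twist":0.564},{"dx":-0.94,"dy":-0.69,"dz":0,"twist":0.564},{"dx":-0.94,"dy":-0.69,"dz":0,"twist":0.564},{"dx":-0.94,"dy":-0.69,"dz":0,"twist":0.564}]' -0.76
cat >> h.py <<'E'
def go(x,y,z):
    o=readout.get_obs(); M=R.from_rotvec(o["tool_rot"]).as_matrix()
    d=M.T@(np.array([x,y,z])-o["tcp_pos"])/.4
    yaw=np.degrees(np.arctan2(M[1,0],M[0,0])); print("t",o["time"],"rows",d.round(3),"yaw x",yaw.round(2),"twist to 91.8",((yaw-91.8)/120).round(4),o["tcp_pos"].round(4),o["opening"])
E
python3 -c "
from h import *
go(.6558,-.196,.12)"
```

```text
time: 1.2
tcp_pos: [0.4494, 0.1223, 0.2311]
tool_rot: [2.19, 2.252, -0.0]
contact_force: [-0.1, 0.4, -0.4]
opening: 0.0102
grip_force: 0.0
t 1.2 rows [-0.81   0.493  0.278] yaw x 91.61 twist to 91.8 -0.0016 [0.4494 0.1223 0.2311] 0.01017290574088531
```

```bash
python3 -m handwheel '[{"dx":-0.81,"dy":0.493,"dz":0.2,"twist":-0.0016},{"dx":-0.81,"dy":0.493,"dz":0.2,"twist":-0.0016},{"dx":-0.81,"dy":0.493,"dz":0.2,"twist":-0.0016},{"dx":-0.81,"dy":0.493,"dz":0.2,"twist":-0.0016},{"dx":-0.81,"dy":0.493,"dz":0.2,"twist":-0.0016},{"dx":-0.81,"dy":0.493,"dz":0.2,"twist":-0.0016},{"dx":-0.81,"dy":0.493,"dz":0.278,"twist":-0.0016},{"dx":-0.81,"dy":0.493,"dz":0.278,"twist":-0.0016}]'
python3 - <<'E'
from h import *
go(.6558,-.196,.035)
f=grab_frame("scene");cv2.imwrite("pics/s2.png",cv2.resize(f["pixels"][120:280,170:370],None,fx=3.7,fy=3.7,interpolation=2))
E
```

```text
time: 2.2
tcp_pos: [0.6542, -0.1931, 0.1166]
tool_rot: [-2.18, -2.254, 0.003]
contact_force: [-1.1, -0.6, 0.9]
opening: 0.0102
grip_force: 0.0
t 2.2 rows [-0.008  0.005  0.204] yaw x 91.92 twist to 91.8 0.001 [ 0.6542 -0.1931  0.1166] 0.010211547104307538
```

View pics/s2.png

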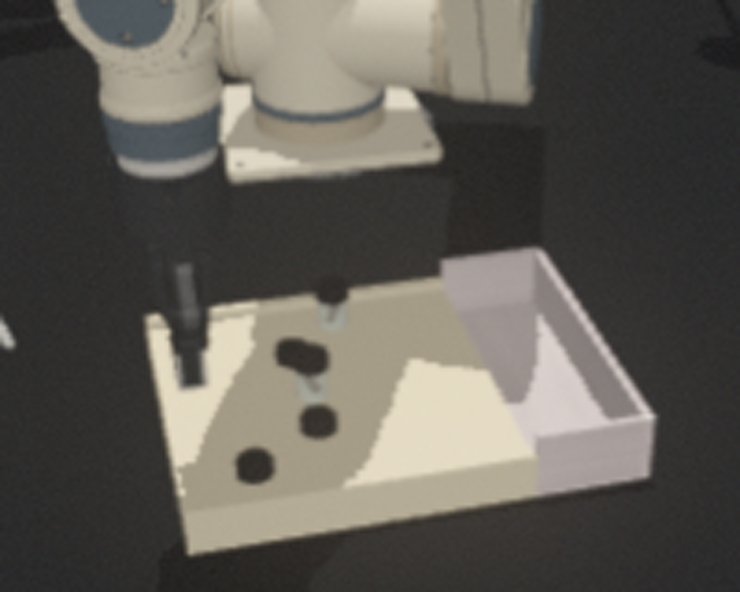

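The scene crop shows the gripper high behind the first cap (about (190,370) in the crop), lined up with the lane, and nothing has moved. Descending now.

```bash
python3 -m handwheel '[{"dx":0,"dy":0,"dz":0.1,"twist":0},{"dx":0,"dy":0,"dz":0.18,"twist":0},{"dx":0,"dy":0,"dz":0.212,"twist":0},{"dx":0,"dy":0,"dz":0.212,"twist":0}]'
python3 -c "
from h import *
go(.6546,-.156,.035); go(.6498,.05,.035)"
```

```text
time: 2.75
tcp_pos: [0.6556, -0.192, 0.0363]
tool_rot: [2.181, 2.261, 0.0]
contact_force: [-0.1, 0.9, 0.1]
opening: 0.0105
grip_force: 0.0
t 2.75 rows [0.09  0.001 0.003] yaw x 92.06 twist to 91.8 0.0021 [ 0.6556 -0.192   0.0363] 0.010481101128295938
t 2.75 rows [0.605 0.007 0.003] yaw x 92.06 twist to 91.8 0.0021 [ 0.6556 -0.192   0.0363] 0.010481101128295938
```

```bash
python3 -m handwheel '[{"dx":0.04,"dy":0,"dz":0},{"dx":0.10,"dy":0.001,"dz":0},{"dx":0.17,"dy":0.002,"dz":0},{"dx":0.24,"dy":0.003,"dz":0},{"dx":0.31,"dy":0.003,"dz":0},{"dx":0.38,"dy":0.004,"dz":0},{"dx":0.45,"dy":0.005,"dz":0}]'
python3 - <<'E'
from h import *
go(.6546,-.156,.035); go(.6488,.045,.035)
f=grab_frame("scene");cv2.imwrite("pics/s3.png",cv2.resize(f["pixels"][120:280,170:370],None,fx=3.7,fy=3.7,interpolation=2))
E
```

```text
t 2.75 rows [0.09  0.001 0.003] yaw x 92.06 twist to 91.8 0.0021 [ 0.6556 -0.192   0.0363] 0.010481101128295938
t 2.75 rows [0.593 0.004 0.003] yaw x 92.06 twist to 91.8 0.0021 [ 0.6556 -0.192   0.0363] 0.010481101128295938$[0]: bad value
```

View pics/s3.png

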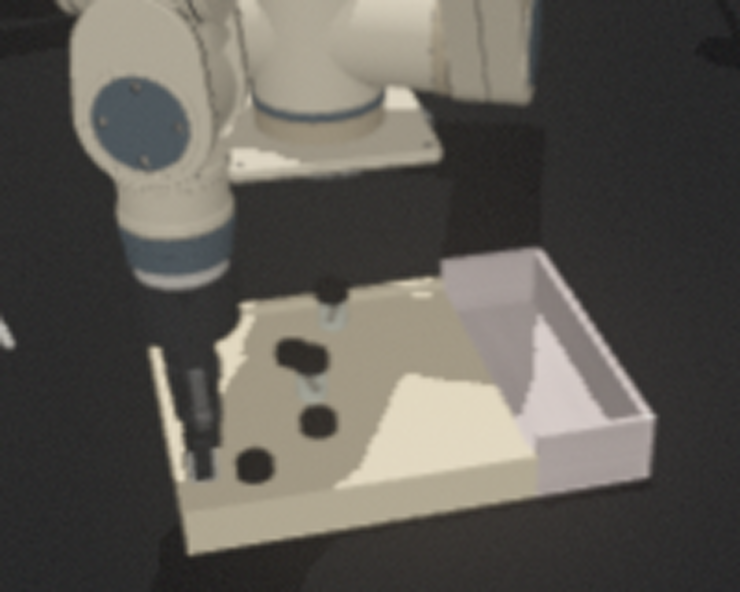

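The crop shows the fingers at the board, right behind the cap at (255,465). The push was refused because the rows had no twist, so nothing moved. I'll send it again with twist included.

```bash
python3 -m handwheel '[{"dx":0.06,"dy":0,"dz":0,"twist":0.001},{"dx":0.13,"dy":0.001,"dz":0,"twist":0.002},{"dx":0.21,"dy":0.002,"dz":0,"twist":0.002},{"dx":0.29,"dy":0.002,"dz":0,"twist":0.002},{"dx":0.37,"dy":0.003,"dz":0,"twist":0.002},{"dx":0.45,"dy":0.003,"dz":0,"twist":0.002},{"dx":0.53,"dy":0.004,"dz":0,"twist":0.002},{"dx":0.61,"dy":0.004,"dz":0,"twist":0.002}]'
python3 - <<'E'
from h import *
f=grab_frame("scene");cv2.imwrite("pics/s4.png",cv2.resize(f["pixels"][120:280,170:370],None,fx=3.7,fy=3.7,interpolation=2))
go(.648,.045,.12); 
E
```

```text
time: 3.8
tcp_pos: [0.6486, 0.0536, 0.0368]
tool_rot: [2.185, 2.255, 0.002]
contact_force: [0.2, 0.8, -0.8]
opening: 0.0102
grip_force: 0.0
t 3.85 rows [-0.03  -0.001 -0.208] yaw x 91.95 twist to 91.8 0.0012 [0.6482 0.0571 0.0368] 0.01041843398833938
```

View pics/s4.png

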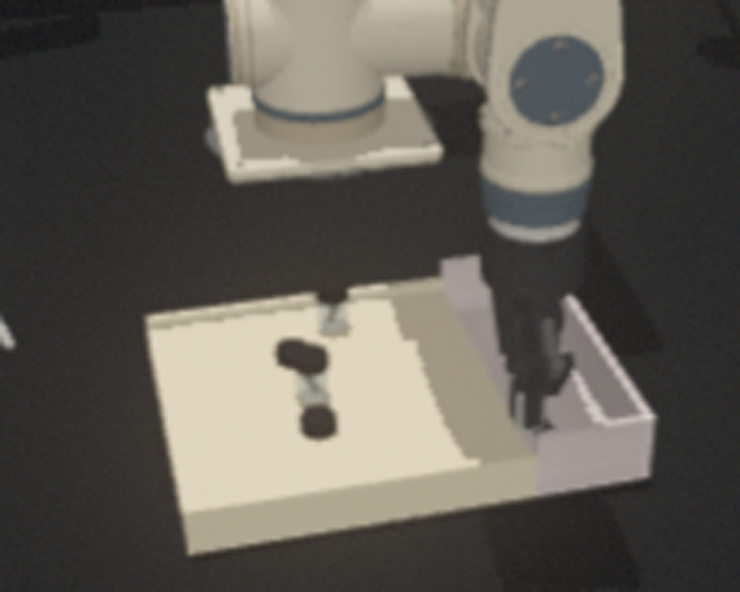

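The crop shows the first cap gone from the board and the gripper over the trough at about (530,420). The other four discs haven't moved. Next is cap B, with the fingers a bit narrower.

```bash
python3 -m handwheel '[{"dx":0,"dy":0,"dz":-0.12,"twist":0},{"dx":0,"dy":0,"dz":-0.23,"twist":0},{"dx":-0.12,"dy":-0.02,"dz":-0.23,"twist":0},{"dx":-0.25,"dy":-0.05,"dz":-0.23,"twist":0},{"dx":-0.38,"dy":-0.08,"dz":-0.23,"twist":0},{"dx":-0.48,"dy":-0.1,"dz":-0.23,"twist":0},{"dx":-0.485,"dy":-0.1,"dz":-0.23,"twist":0},{"dx":-0.485,"dy":-0.1,"dz":-0.23,"twist":0}]' -0.88
python3 - <<'E'
from h import *
go(.6141,-.142,.036)
f=grab_frame("wrist");cv2.imwrite("pics/w1.png",f["pixels"])
E
```

```text
time: 4.85
tcp_pos: [0.6147, -0.1431, 0.1281]
tool_rot: [2.186, 2.255, 0.001]
contact_force: [0.2, 0.6, 0.1]
opening: 0.0051
grip_force: 0.0
t 4.85 rows [ 0.003 -0.002  0.23 ] yaw x 91.77 twist to 91.8 -0.0002 [ 0.6147 -0.1431  0.1281] 0.00510747867132652
```

View pics/w1.png

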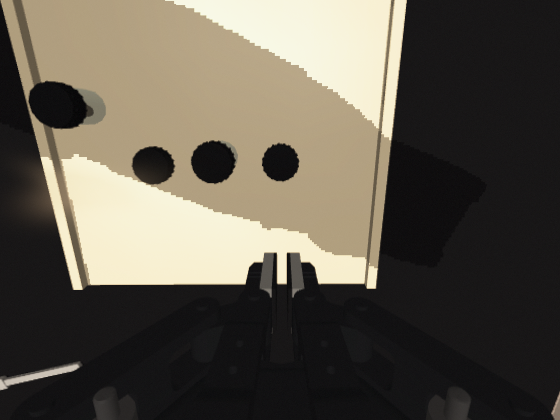

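The wrist view shows cap B at (280,162), straight ahead of the fingertips at (281,255). There is clear room to the vial at (213,160). Descending.

```bash
python3 -m handwheel '[{"dx":0,"dy":0,"dz":0.1,"twist":0},{"dx":0,"dy":0,"dz":0.19,"twist":0},{"dx":0,"dy":0,"dz":0.23,"twist":0},{"dx":0,"dy":0,"dz":0.23,"twist":0}]' && python3 -m handwheel '[{"dx":0.04,"dy":0,"dz":0,"twist":0},{"dx":0.10,"dy":0,"dz":0,"twist":0},{"dx":0.16,"dy":0,"dz":0,"twist":0},{"dx":0.22,"dy":0,"dz":0,"twist":0},{"dx":0.28,"dy":0,"dz":0,"twist":0},{"dx":0.35,"dy":0,"dz":0,"twist":0},{"dx":0.42,"dy":0,"dz":0,"twist":0},{"dx":0.50,"dy":0,"dz":0,"twist":0}]'
python3 - <<'E'
from h import *
f=grab_frame("scene");cv2.imwrite("pics/s5.png",cv2.resize(f["pixels"][120:280,170:370],None,fx=3.7,fy=3.7,interpolation=2))
go(.514,-.147,.13)
E
```

```text
time: 5.4
tcp_pos: [0.6145, -0.1428, 0.0349]
tool_rot: [-2.185, -2.256, 0.001]
contact_force: [0.2, -0.3, 0.2]
opening: 0.0052
grip_force: 0.0
time: 6.4
tcp_pos: [0.608, 0.0584, 0.0358]
tool_rot: [2.186, 2.256, 0.001]
contact_force: [0.7, -1.0, 0.9]
opening: 0.0051
grip_force: 0.0
t 6.45 rows [-0.514 -0.251 -0.236] yaw x 91.94 twist to 91.8 0.0012 [0.6076 0.0619 0.0358] 0.005375428446446831
```

View pics/s5.png

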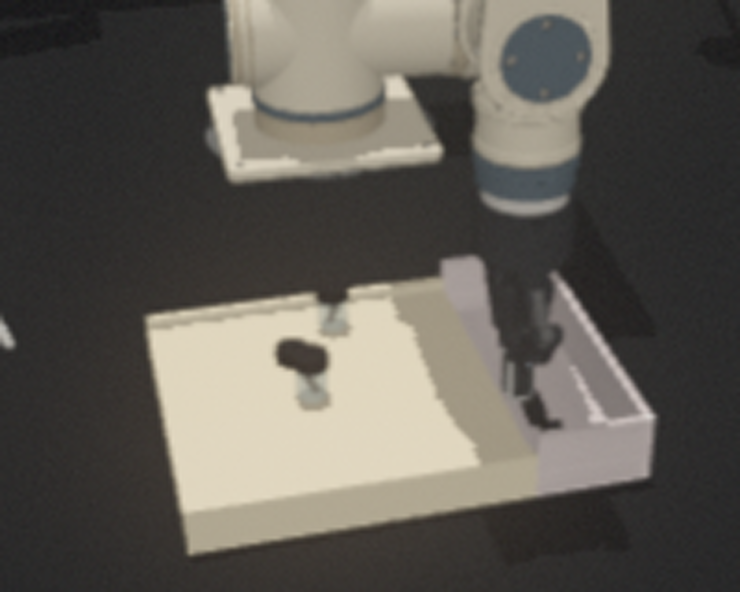

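The crop shows only the two vials and cap C (290,352) left on the board, both vials standing. Now for cap C.

```bash
python3 -m handwheel '[{"dx":0,"dy":0,"dz":-0.12,"twist":0},{"dx":0,"dy":0,"dz":-0.236,"twist":0},{"dx":-0.12,"dy":-0.05,"dz":-0.236,"twist":0},{"dx":-0.25,"dy":-0.12,"dz":-0.236,"twist":0},{"dx":-0.38,"dy":-0.19,"dz":-0.236,"twist":0},{"dx":-0.48,"dy":-0.24,"dz":-0.236,"twist":0},{"dx":-0.515,"dy":-0.248,"dz":-0.236,"twist":0},{"dx":-0.515,"dy":-0.248,"dz":-0.236,"twist":0}]'
python3 - <<'E'
from h import *
go(.515,-.147,.036)
f=grab_frame("wrist");cv2.imwrite("pics/w2.png",f["pixels"])
E
```

```text
time: 7.45
tcp_pos: [0.5159, -0.1526, 0.13]
tool_rot: [2.187, 2.254, 0.001]
contact_force: [0.3, -0.0, 0.5]
opening: 0.0053
grip_force: 0.0
t 7.45 rows [ 0.014 -0.002  0.235] yaw x 91.73 twist to 91.8 -0.0006 [ 0.5159 -0.1526  0.13  ] 0.0052768334538500355
```

View pics/w2.png

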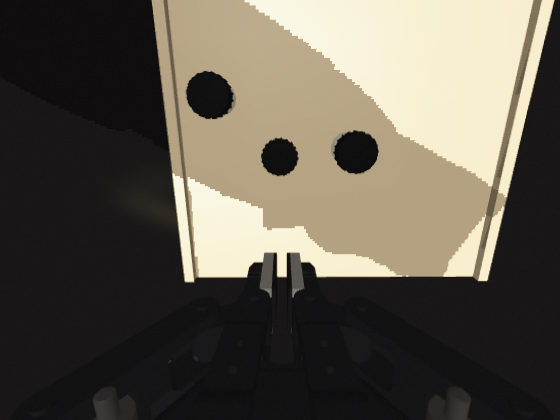

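The wrist view shows cap C at (279,157), centred ahead of the fingers. The vials at (209,95) and (355,152) stand clear on either side.

```bash
python3 -m handwheel '[{"dx":0,"dy":0,"dz":0.1,"twist":0},{"dx":0,"dy":0,"dz":0.19,"twist":0},{"dx":0,"dy":0,"dz":0.235,"twist":0},{"dx":0,"dy":0,"dz":0.235,"twist":0}]' && python3 -m handwheel '[{"dx":0.04,"dy":0,"dz":0,"twist":0},{"dx":0.10,"dy":0,"dz":0,"twist":0},{"dx":0.16,"dy":0,"dz":0,"twist":0},{"dx":0.22,"dy":0,"dz":0,"twist":0},{"dx":0.29,"dy":0,"dz":0,"twist":0},{"dx":0.36,"dy":0,"dz":0,"twist":0},{"dx":0.43,"dy":0,"dz":0,"twist":0},{"dx":0.505,"dy":0,"dz":0,"twist":0}]' && python3 -m handwheel '[{"dx":0,"dy":0,"dz":-0.12,"twist":0},{"dx":0,"dy":0,"dz":-0.25,"twist":0},{"dx":0,"dy":0,"dz":-0.4,"twist":0},{"dx":0.2,"dy":-0.1,"dz":-0.5,"twist":0},{"dx":0.35,"dy":-0.2,"dz":-0.5,"twist":0},{"dx":0.5,"dy":-0.25,"dz":-0.5,"twist":0},{"dx":0.65,"dy":-0.25,"dz":-0.5,"twist":0},{"dx":0.75,"dy":-0.25,"dz":-0.5,"twist":0}]'
python3 - <<'E'
from h import *
f=grab_frame("top");s=grab_frame("scene")
a=cv2.resize(f["pixels"][130:270,190:370],(400,311),interpolation=2);b=cv2.resize(s["pixels"][170:290,190:360],(400,311),interpolation=2)
cv2.imwrite("pics/end.png",np.hstack([a,b]))
E
```

```text
time: 8.0
tcp_pos: [0.5154, -0.1509, 0.0345]
tool_rot: [-2.182, -2.256, 0.001]
contact_force: [0.1, -0.1, 1.6]
opening: 0.0053
grip_force: 0.0
time: 9.0
tcp_pos: [0.5096, 0.0511, 0.037]
tool_rot: [2.185, 2.255, 0.002]
contact_force: [0.5, -0.1, 0.2]
opening: 0.005
grip_force: 0.0
time: 10.0
tcp_pos: [0.4, 0.3334, 0.2376]
tool_rot: [2.185, 2.256, 0.005]
contact_force: [1.5, -0.7, 0.7]
opening: 0.0051
grip_force: 0.0
```

View pics/end.png

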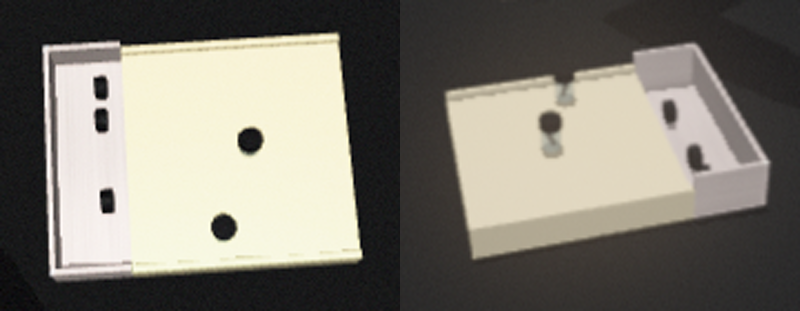

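The final picture shows three caps in the trough, standing on edge at (100,87), (102,120) and (107,200). Both vials are upright. Since the caps could roll, I'll check that they're at rest and measure where they lie.

```bash
cat > m.py <<'E'
from h import *
f=grab_frame("top"); g=f["pixels"].max(2)
d=np.zeros_like(g); d[160:245,219:350]=(g[160:245,219:350]<80)
n,_,st,c=cv2.connectedComponentsWithStats(d)
yb=np.array([-.031,.9995]); xb=np.array([.9995,.031])
for i in range(1,n):
    if st[i,4]<20: continue
    z=.025 if c[i,0]<250 else .07
    p=ray(f,[c[i]],z)[0,:2]; r=p-[.562,-.086]
    print(c[i].round(1),st[i,4],p.round(4),"trough xy",(r@xb).round(4),(r@yb-.172).round(4))
E
python3 m.py; python3 -m handwheel '[{"dx":0,"dy":0,"dz":0,"twist":0},{"dx":0,"dy":0,"dz":0,"twist":0},{"dx":0,"dy":0,"dz":0,"twist":0},{"dx":0,"dy":0,"dz":0,"twist":0},{"dx":0,"dy":0,"dz":0,"twist":0},{"dx":0,"dy":0,"dz":0,"twist":0},{"dx":0,"dy":0,"dz":0,"twist":0},{"dx":0,"dy":0,"dz":0,"twist":0}]' >/dev/null; python3 m.py
```

```text
[347.4 179.2] 184 [ 0.5962 -0.2132] trough xy 0.0303 -0.3002
[234.9 169.1] 49 [0.6475 0.0742] trough xy 0.0904 -0.0146
[235.1 183.5] 48 [0.6077 0.0741] trough xy 0.0506 -0.0134
[302.1 192.8] 95 [ 0.5644 -0.0972] trough xy 0.0021 -0.1832
[237.8 220.2] 55 [0.5091 0.0681] trough xy -0.0481 -0.0164
[290.1 231.9] 94 [ 0.4659 -0.0634] trough xy -0.0953 -0.1465
[347.4 179.2] 184 [ 0.5962 -0.2132] trough xy 0.0303 -0.3002
[234.9 169.1] 49 [0.6475 0.0742] trough xy 0.0904 -0.0146
[235.1 183.5] 48 [0.6077 0.0741] trough xy 0.0506 -0.0134
[302.1 192.8] 95 [ 0.5644 -0.0972] trough xy 0.0021 -0.1832
[237.8 220.2] 55 [0.5091 0.0681] trough xy -0.0481 -0.0164
[290.1 231.9] 94 [ 0.4659 -0.0634] trough xy -0.0953 -0.1465
```

All three caps are at rest and inside the limits, and the vials haven't moved.

```bash
python3 -c "
from rig import ticket
print(ticket.finish_job())"
```

```text
the job is handed in; nothing more can be done
None
```

I swept all three caps into the trough, where they came to rest standing on edge and inside the limits; both vials still stand where they were, and I handed the job in at about 11 s (no verdict was returned).

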